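# Spot-check the air in the storage jar with the humidity probe

### The job

Spot-check the dryness of the squat storage jar: take its lid off and set it down flat on a free part of the worktop, take the humidity probe from its stand and dip its tip into the open jar to about half its depth, holding it still there for about a second without touching the jar. Then hang the probe back upright by its collar in the fork of the stand, and last put the lid back on the jar so that it sits flat and fully home. Keep the jar standing about where it is, and leave the tall open canister, the timer and the vial alone.

Things in the scene. Friction and masses are not known exactly. Their poses are not given: they have to be found in the camera images.
- jar_mouth (a point): Centre of the mouth of the squat open-topped aluminium jar, at rim height. The jar stands upright on the worktop, 90 mm outer diameter, 80 mm high, wall 4 mm (82 mm inner diameter), inner floor 6 mm above the worktop; loose, about 0.6 kg. z of this point is up along the jar's axis.
- lid_knob (a point): Grip point of the lid's black cylindrical knob (28 mm across, 40 mm high), on the lid's axis, 14 mm below the knob's top and 26 mm above the lid's upper face. It is 32 mm above the jar's rim when the lid is on, as it is at the start, and 40 mm above the worktop when the lid lies there. About 0.15 kg.
- probe_handle (a point): Centre of the humidity probe's grey square handle, 24 x 24 mm and 60 mm high; x and y axes are normal to its flat sides, z is up along the probe. The tip is 131 mm and the collar's underside 36 mm below this point. It starts hanging upright in the stand's fork. About 0.12 kg.
- probe_tip (a point): Lower end of the probe's shaft, on its axis.
- probe_collar (a point): Centre of the underside of the probe's collar, on the probe's axis; it lies on fork_seat when the probe hangs in the stand.
- fork_seat (a point): Seat centre of the fixed probe stand, level with the tops of the fork's two prongs, 125 mm above the worktop. Prongs run along its x axis, 9 mm wide, 20 mm apart inside: the shaft hangs between, the collar lies on them. The open end points to -x; there each prong has a lip 6 mm high, 32 mm from the centre.
- stand: The probe stand, grey and steel, fixed; origin on the worktop straight below fork_seat, same axes. Its foot plate, 80 mm wide and 12 mm thick, reaches from 36 mm in front (-x) to 66 mm behind. Its post stands 48 mm behind the seat and ends level with the prongs: nothing rises above them but the lips and the probe.
- jar: The squat jar itself; origin at the centre of its underside. It and the canister stand in a row along the front of the worktop; from there to the timer, in front of the microscope, the worktop is free. A lip 4 mm high runs along the front edge, 0.38 to 0.415 m ahead of the robot.
- lid: The lid: aluminium disc 96 mm across, 6 mm thick; under it a round plug 73 mm across, 8 mm deep, drops into the jar's mouth (4.5 mm play all round) while the disc rests on the rim. Origin at the centre of the plug's underside, 40 mm below lid_knob.
- probe: The probe, 161 mm long from top to tip: square handle, below it a black round collar 40 mm across and 6 mm thick, then a steel shaft 12 mm in diameter and 95 mm long. Origin at the tip.
- canister_mouth (a point): Bystander: centre of the mouth of the tall, narrow open aluminium canister, 64 mm diameter, 115 mm high; stands on the worktop.
- canister: The tall canister itself; origin at the centre of its underside.
- microscope: Fixed obstacle: the large microscope at the back, to the right of the probe stand; origin on the worktop below its stage. It reaches 225 mm in front of the origin (-x), 125 mm to either side, and higher than the things handled: go round its front, not over it.
- timer: Bystander: white bench timer, 62 x 68 x 19 mm, flat on the worktop; origin at the centre of its underside.
- vial: Bystander: small capped vial, 23 mm diameter, 51 mm high; origin at the centre of its underside.
Not all that is in view belongs to the job. What is shaped like the jar but purple is not meant.

How it is judged:
By the outcome, as a careful person would: the job done as asked, in the order asked, and still so for the second after the job is handed in, with the robot touching nothing.
It also fails if it takes over 72 s, if anything falls off the work surface, if the arm or the gripper's body presses on something with over 40 N, if the wrist force passes 120 N, or if a joint passes its speed limit or range.

### The arm

A 6-joint arm with a two-finger parallel gripper is mounted at the origin on a cart in front of the work surface, level with it; the furniture and walls round the work are solid. World frame = base frame: x ahead of the robot, y to its left, z up, the work surface at z = 0. Lengths are in m, angles in rad, forces in N, time in s.
With the tool pointing down it reaches from about 0.3 to 0.75 m from the base axis. Payload 8.5 kg.
Tool frame: the origin (TCP) lies between the finger pads; the fingertips stand 19 mm ahead of it and the grasp point (between the pads) is the TCP (env.nose_length is the distance from the TCP to the fingertips, in m); z points along the fingers, y is the direction in which the jaws open and shut (so a half turn about z gives the same grasp; the last joint's range is limited). The gripper opens to 88 mm and grips with 3 to 60 N. Pads are 18 mm wide; open, the fingers measure 123 mm over their backs; the gripper's body (75 mm by 187 mm) begins 45 mm behind the grasp point.
Start: joints at [1.018, 0.381, 1.297, -0, 1.464, -0.215], TCP at [0.182, 0.519, 0.258] pointing down, gripper open.
Joint ranges: [-3.11, 3.11], [-0.89, 2.33], [0.22, 2.48], [-1.42, 4.56], [0.17, 2.85], [-2.88, 2.88]. Speed limits (rad/s): [2.39, 2.39, 3.14, 3.14, 3.14, 3.14].

### API

Orientations are given as a 3x3 rotation matrix whose columns are the frame's x, y, z axes.
In Python, from rig import env gives the robot as it stands. The module is installed in compiled form; this text tells all that it offers.
- The arm moves only by the shell command python3 -m inch 'ROWS' [FORCE]. ROWS is JSON, one flat list of numbers, 7 for each row, row after row: the shift along the world's x, y, z in m, then the turn, a rotation vector about the world's x, y, z in rad, then the closure in counts, from 0 (fully open) to 255 (shut). A call has 1 to 10 rows; each row shifts and turns the commanded pose from where the row before left it; what a row does not reach is not made up. A row lasts 1/8 s, in which the tool goes at most 62.5 mm and 10.7 degrees, less where a joint would pass 70% of its speed; a pose out of reach is approached as far as the arm can. A call with a gripper value outside its range is refused whole. The fingers move at their own pace and stop on an object; FORCE is the grip in N (left out, the last holds). Time passes only in rows, so rows that do not move let the fingers close. It gives the time, the measured TCP pose, the force and the opening at its end, in the units of the state.
- env.read_state(): the state, without advancing time (a new reading comes with each control period).
- env.camera(name): name is "scene" or "top" or "wrist"; returns a dict with "frame" (480x640x3 uint8, red, green, blue), "range_z" (480x640 float32, m along the optical axis (not along the pixel's ray), 0 where there is no reading), "K" (3x3 intrinsics, pixels), "rvec" (rotation vector, rad) and "tvec" (3), from world to camera coordinates, as OpenCV has them. Camera axes: x right, y down, z forward; pixel columns grow to the right and rows downward; lengths in m; the calibration is good to about 2 mm. A picture is of the moment at which its call begins.
- env.close_job(): hands the job in, once; it reports no verdict.
The state is a dict: "t": time; "joints": joint angles; "joint_vel": joint speeds; "joint_efforts": joint torques, N m; "tcp_pos": TCP position; "tool_rot": TCP orientation; "contact_force": force on the tool from outside, world axes, zero at the start; "torque": the same for the moment, N m; "finger_gap": opening from 0.0 (shut) to 1.0 (fully open).
Only numpy, scipy, OpenCV 4.12 (cv2) and the standard library are available. Lean on these libraries where they do the work, as an engineer would, in place of code of your own. Each camera call takes 0.05 s, during which the arm holds its last target. There are 200 camera calls.

## Working session

There is one attempt and no reset: what is moved stays moved. The work goes in short steps, Python scripts to look and compute and a shell command to move; the robot and the scene stay as the last step left them, time stands still between calls to the robot, and variables do not carry over. Pictures are saved under pics/ and viewed, about 8 in all and at most 12, crops included, and the job is handed in when it is done.

```bash
mkdir -p pics
cat > h.py <<'E'
import numpy as np, cv2
from rig import env
def snap(n,f):
    c=env.camera(n); cv2.imwrite('pics/'+f+'.png',c['frame'][...,::-1]); np.savez('pics/'+f+'.npz',**c); return c
def cloud(c):
    z=c['range_z']; v,u=np.mgrid[:480,:640]; K=c['K']
    p=np.stack([(u-K[0,2])/K[0,0]*z,(v-K[1,2])/K[1,1]*z,z],-1)
    R=cv2.Rodrigues(np.array(c['rvec'],float))[0]
    P=(p-np.array(c['tvec']).ravel())@R
    P[z==0]=np.nan; return P
def load(f): return dict(np.load('pics/'+f+'.npz'))
E
python3 - <<'E'
from h import *
a=snap('scene','s1');b=snap('top','t1')
s=env.read_state();print(s)
for c in(a,b):print(-cv2.Rodrigues(c['rvec'])[0].T@c['tvec'].ravel())
E
```

```text
{'t': 0.1, 'joints': array([ 1.01772019e+00,  3.81123717e-01,  1.29813023e+00, -2.34896221e-05,
        1.46358808e+00, -2.15290274e-01]), 'joint_vel': array([-2.26706292e-04, -1.00996451e-03, -2.41509402e-03,  4.89098100e-05,
       -3.24370756e-04,  7.56654550e-04]), 'joint_efforts': array([ 4.32436049e-03, -4.38645816e+01, -2.24909931e+01,  7.15554412e-02,
        3.41805245e-02, -8.06582057e-05]), 'tcp_pos': array([0.18215573, 0.51873113, 0.25722059]), 'tool_rot': array([[-9.43491501e-01,  3.31396112e-01, -6.36432143e-04],
       [ 3.31396633e-01,  9.43490919e-01, -1.07537623e-03],
       [ 2.44092446e-04, -1.22551980e-03, -9.99999219e-01]]), 'contact_force': array([-0.24105105,  0.06027482, -0.55506087]), 'torque': array([ 0.00299758, -0.00728327, -0.04139751]), 'finger_gap': 1.0010757274111632}
[-0.1814479   1.10525765  0.82270807]
[-0.28508625  0.0796952   1.66114718]
```

View pics/s1.png

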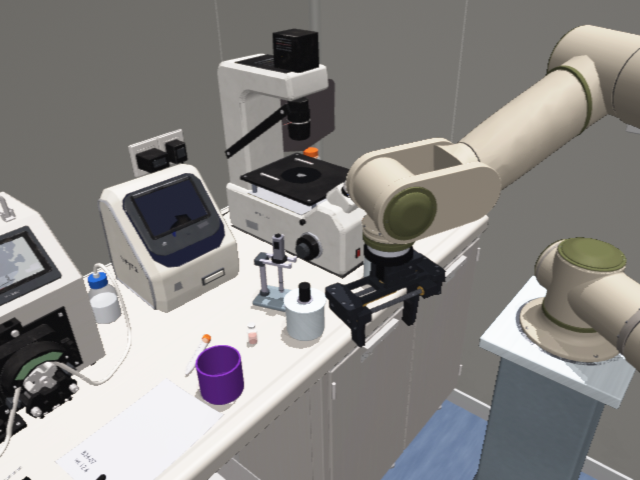

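View pics/t1.png

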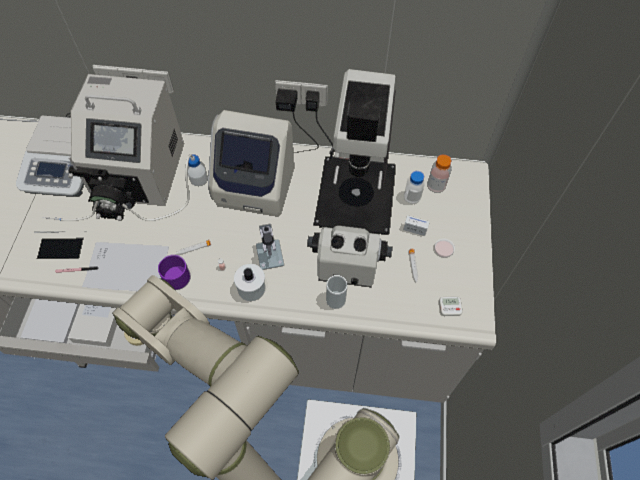

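Candidates: squat jar with lid and black knob at top (250,283). The others are the purple lookalike (173,271) and the tall open canister (337,291). The jar matches the description. The probe is in its stand at (267,240), the vial at (221,265) and the timer at (451,306). I'll do rough positions and a close crop.

Run:
```python
from h import *
P=cloud(load('t1'));S=cloud(load('s1'))
for n,(u,v) in dict(knob=(248,272),lid=(252,284),probe=(266,230),foot=(270,262),can=(337,280),timer=(451,302),vial=(221,263),free=(400,300),mic=(348,282)).items(): print(n,P[v,u].round(3))
for n,(u,v) in dict(knob=(304,290),probe=(278,240),prongL=(262,255),prongR=(292,261)).items(): print(n,S[v,u].round(3))
# lid disc points, handle pts, knob
def sel(P,x0,x1,y0,y1,z0,z1):
    m=(P[...,0]>x0)&(P[...,0]<x1)&(P[...,1]>y0)&(P[...,1]<y1)&(P[...,2]>z0)&(P[...,2]<z1);return P[m]
k=P[284,252]
for nm,Q in(('top',P),('scene',S)):
    for z0,z1 in((.075,.095),(.105,.135),(.16,.21)):
        q=sel(Q,k[0]-.1,k[0]+.2,k[1]-.12,k[1]+.08,z0,z1)
        if len(q):print(nm,z0,len(q),q.min(0).round(3),q.max(0).round(3),q.mean(0).round(3))
t=load('t1')['frame'][...,::-1][205:310,190:350];s=load('s1')['frame'][...,::-1][220:350,230:340]
a=cv2.resize(t,(686,450)[:2],interpolation=2);
cv2.imwrite('pics/crop1.png',cv2.resize(s,None,fx=4.5,fy=4.5,interpolation=2))
```

```text
knob [0.479 0.382 0.125]
lid [0.46  0.37  0.084]
probe [0.592 0.34  0.195]
foot [0.582 0.339 0.009]
can [0.506 0.111 0.082]
timer [ 0.504 -0.256  0.017]
vial [0.541 0.491 0.043]
free [ 0.504 -0.097 -0.01 ]
mic [0.531 0.076 0.026]
knob [0.473 0.394 0.12 ]
probe [0.589 0.35  0.186]
prongL [0.648 0.35  0.122]
prongR [0.573 0.323 0.121]
top 0.075 588 [0.432 0.335 0.075] [0.601 0.431 0.095] [0.479 0.381 0.087]
top 0.105 234 [0.463 0.313 0.106] [0.659 0.396 0.135] [0.56  0.358 0.126]
top 0.16 95 [0.58  0.326 0.162] [0.612 0.354 0.203] [0.593 0.34  0.185]
scene 0.075 886 [0.433 0.337 0.075] [0.649 0.434 0.095] [0.487 0.391 0.086]
scene 0.105 592 [0.466 0.313 0.105] [0.658 0.402 0.135] [0.573 0.363 0.123]
scene 0.16 188 [0.583 0.327 0.16 ] [0.609 0.358 0.196] [0.593 0.348 0.18 ]
```

View pics/crop1.png

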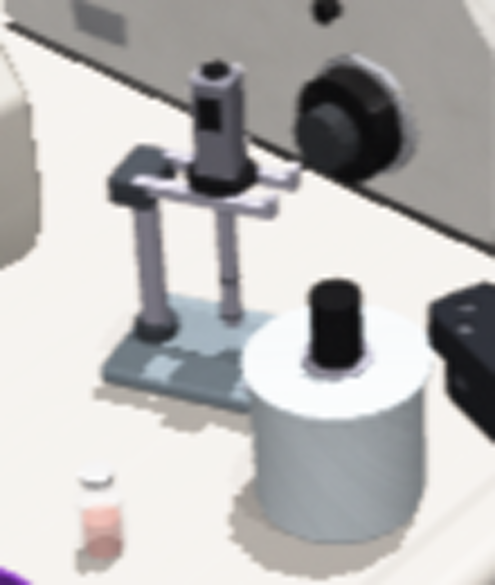

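The crop shows the lidded squat jar with its knob at (335,320) in crop pixels. The probe hangs in the fork at (218,125) and the vial stands at the lower left, so the choice is confirmed. Next I go above it for a near look.

```bash
python3 -m inch '[0.03,-0.014,0.004,0,0,0,0, 0.03,-0.014,0.004,0,0,0,0, 0.03,-0.014,0.004,0,0,0,0, 0.03,-0.014,0.004,0,0,0,0, 0.03,-0.014,0.004,0,0,0,0, 0.03,-0.014,0.004,0,0,0,0, 0.03,-0.014,0.004,0,0,0,0, 0.03,-0.014,0.004,0,0,0,0, 0.03,-0.014,0.004,0,0,0,0, 0.03,-0.009,0.004,0,0,0,0]'
python3 - <<'E'
from h import *
c=snap('wrist','w1');s=env.read_state();print(s['t'],s['tcp_pos'],s['contact_force'])
print(-cv2.Rodrigues(c['rvec'])[0].T@c['tvec'].ravel())
snap('top','t2')
E
```

```text
t: 1.35
tcp_pos: [0.4832, 0.3832, 0.2975]
tool_rot: [[-0.943, 0.332, -0.001], [0.332, 0.943, -0.0], [0.001, -0.001, -1.0]]
contact_force: [-1.1, 0.5, 0.2]
finger_gap: 1.001
1.4 [0.48632488 0.38195548 0.29737883] [ 0.71607806 -2.6608082  -1.13865958]
[0.40384162 0.41098385 0.42324329]
```

View pics/w1.png

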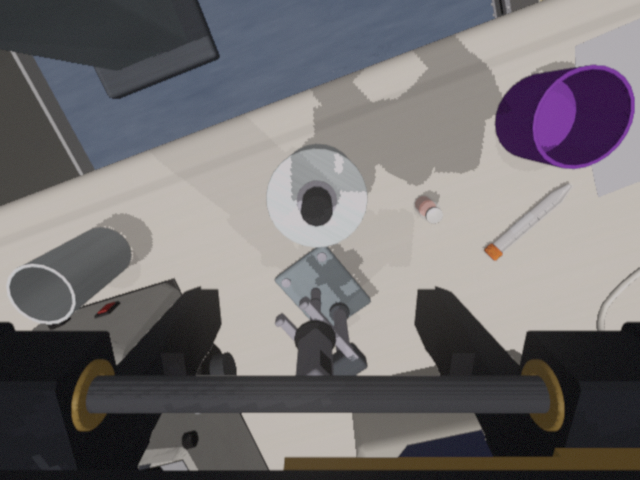

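The wrist view shows the lid disc at (317,198), the knob top at (317,207), the prongs at (282,322) to (350,350), the canister at (45,290) and the vial at (432,212). Now to fit the geometry.

Run:
```python
from h import *
from scipy.spatial import ConvexHull
def sel(P,x0,x1,y0,y1,z0,z1):
    m=(P[...,0]>x0)&(P[...,0]<x1)&(P[...,1]>y0)&(P[...,1]<y1)&(P[...,2]>z0)&(P[...,2]<z1);return P[m]
C={f:cloud(load(f)) for f in('s1','t1','w1')}
for f,P in C.items():
    for n,b in dict(disc=(.42,.54,.32,.45,.08,.091),knobtop=(.44,.52,.34,.43,.118,.135),can=(.43,.56,.05,.17,.105,.125),handletop=(.56,.63,.31,.38,.184,.2)).items():
        q=sel(P,*b)
        if len(q)>5:
            (c,r)=cv2.minEnclosingCircle(q[:,:2].astype(np.float32)); print(f,n,len(q),np.round(c,4),round(r,4),'z',np.median(q[:,2]).round(4))
    q=sel(P,.53,.64,.30,.39,.114,.127)
    if len(q)>10:
        r=cv2.minAreaRect(q[:,:2].astype(np.float32));print(f,'prongs',len(q),np.round(r[0],4),np.round(r[1],4),r[2],q[:,2].max())
        np.savetxt('pics/pr_'+f,q)
    q=sel(P,.55,.64,.30,.39,.14,.2)
    r=cv2.minAreaRect(q[:,:2].astype(np.float32));print(f,'handle',len(q),np.round(r[0],4),np.round(r[1],4),r[2])
    q=sel(P,.5,.72,.27,.42,.008,.016)
    r=cv2.minAreaRect(q[:,:2].astype(np.float32));print(f,'foot',len(q),np.round(r[0],4),np.round(r[1],4),r[2])
c=load('w1')['frame'][...,::-1][240:400,240:400];cv2.imwrite('pics/cw1.png',cv2.resize(c,(600,600),interpolation=2))
s=load('s1')['frame'][...,::-1][225:315,245:305];
```

```text
s1 disc 740 [0.4817 0.3858] 0.0502 z 0.086
s1 knobtop 100 [0.4819 0.3872] 0.0152 z 0.1253
s1 can 115 [0.5328 0.1335] 0.0362 z 0.1145
s1 handletop 79 [0.5981 0.3427] 0.0164 z 0.1907
s1 prongs 225 [0.6042 0.3461] [0.0889 0.0421] 20.433979034423828 0.12696096320379693
s1 handle 274 [0.5974 0.3438] [0.025  0.0306] 26.08841896057129
s1 foot 480 [0.6177 0.3511] [0.0924 0.0842] 18.893020629882812
t1 disc 460 [0.4799 0.3849] 0.0501 z 0.0866
t1 knobtop 69 [0.4797 0.3854] 0.0168 z 0.1257
t1 can 215 [0.5046 0.1099] 0.0638 z 0.1135
t1 handletop 57 [0.5964 0.3401] 0.0155 z 0.1907
t1 prongs 47 [0.6021 0.3428] [0.0881 0.0395] 18.14472770690918 0.1269931989854847
t1 handle 123 [0.5957 0.342 ] [0.0299 0.03  ] 9.46402359008789
t1 foot 422 [0.6112 0.3444] [0.1484 0.2152] 89.39024353027344
w1 disc 6795 [0.4812 0.3827] 0.048 z 0.0846
w1 knobtop 832 [0.4809 0.3826] 0.0141 z 0.1245
w1 can 1672 [0.494  0.1267] 0.0581 z 0.1114
w1 handletop 136 [0.5905 0.3424] 0.0096 z 0.1871
w1 prongs 1249 [0.6037 0.3426] [0.0901 0.0389] 19.321216583251953 0.126942491510052
w1 handle 1272 [0.5903 0.3431] [0.0314 0.0169] 67.22350311279297
w1 foot 3396 [0.6112 0.3452] [0.1013 0.0793] 18.80385971069336
```

View pics/cw1.png

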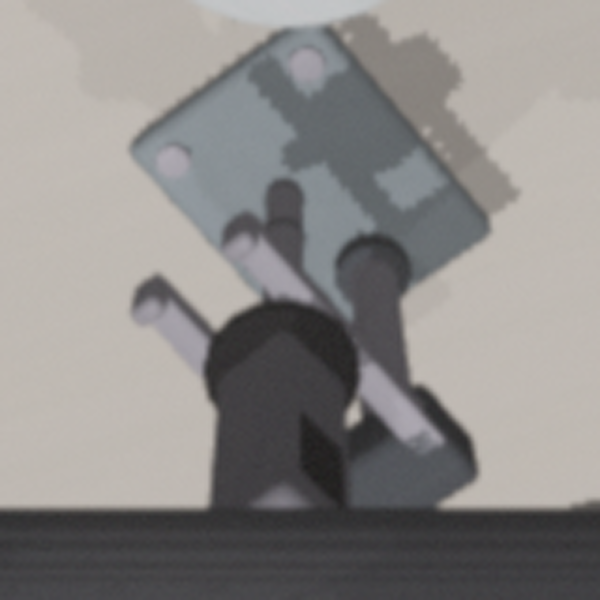

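Stand yaw is about 19° and the seat is near (0.597, 0.341). The lid axis is at about (0.481, 0.383). Descending onto the knob.

```bash
python3 -m inch '[0,0,-0.03,0,0,0,0, -0.001,-0.001,-0.03,0,0,0,0, 0,0,-0.03,0,0,0,0, 0,0,-0.03,0,0,0,0, 0,0,-0.03,0,0,0,0, 0,0,-0.02,0,0,0,0, 0,0,-0.012,0,0,0,0, 0,0,-0.003,0,0,0,0, 0,0,0,0,0,0,0, 0,0,0,0,0,0,0]' 20
```

```text
t: 2.7
tcp_pos: [0.4815, 0.3831, 0.1135]
tool_rot: [[-0.943, 0.331, 0.001], [0.331, 0.943, 0.001], [-0.001, 0.001, -1.0]]
contact_force: [0.5, 0.0, 0.9]
finger_gap: 1.002
```

```bash
python3 -m inch '[0,0,-0.001,0,0,0,220, 0,0,0,0,0,0,220, 0,0,0,0,0,0,220, 0,0,0,0,0,0,220, 0,0,0,0,0,0,220, 0,0,0,0,0,0,220, 0,0,0,0,0,0,220]' 20
```

```text
t: 3.58
tcp_pos: [0.4813, 0.3829, 0.1118]
tool_rot: [[-0.943, 0.331, 0.0], [0.331, 0.943, 0.0], [-0.0, 0.0, -1.0]]
contact_force: [-0.2, -0.6, -0.1]
finger_gap: 0.311
```

```bash
python3 -m inch '[0,0,0.004,0,0,0,220, 0,0,0.01,0,0,0,220, 0,0,0.02,0,0,0,220, 0,0,0.03,0,0,0,220, 0,0,0.03,0,0,0,220, 0,-0.01,0.006,0,0,0,220, -0.001,-0.02,0,0,0,0,220, -0.002,-0.03,0,0,0,0,220, -0.002,-0.03,0,0,0,0,220, -0.001,-0.03,0,0,0,0,220]'
python3 -m inch '[0,-0.018,0,0,0,-0.1,220, 0,0,0,0,0,-0.15,220, 0,0,0,0,0,-0.15,220, 0,0,0,0,0,-0.15,220, 0,0,0,0,0,-0.15,220, 0,0,0,0,0,-0.15,220, 0,0,0,0,0,-0.15,220, 0,0,0,0,0,-0.15,220, 0,0,0,0,0,-0.082,220, 0,0,0,0,0,0,220]'
python3 - <<'E'
from h import *
snap('top','t3'); P=cloud(snap('scene','s3'))
print(env.read_state()['tcp_pos'])
c=load('s3')['frame'][...,::-1][180:420,180:500]; cv2.imwrite('pics/cs3.png',cv2.resize(c,(800,600),interpolation=2))
E
```

```text
t: 4.82
tcp_pos: [0.4746, 0.2613, 0.2109]
tool_rot: [[-0.943, 0.332, -0.002], [0.332, 0.943, -0.001], [0.001, -0.001, -1.0]]
contact_force: [0.1, -0.1, -2.1]
finger_gap: 0.313
t: 6.08
tcp_pos: [0.4749, 0.2444, 0.2111]
tool_rot: [[-0.002, 1.0, -0.001], [1.0, 0.002, -0.0], [-0.0, -0.001, -1.0]]
contact_force: [1.3, 0.4, -1.3]
finger_gap: 0.31
[0.4750152  0.24455587 0.21132651]
```

View pics/cs3.png

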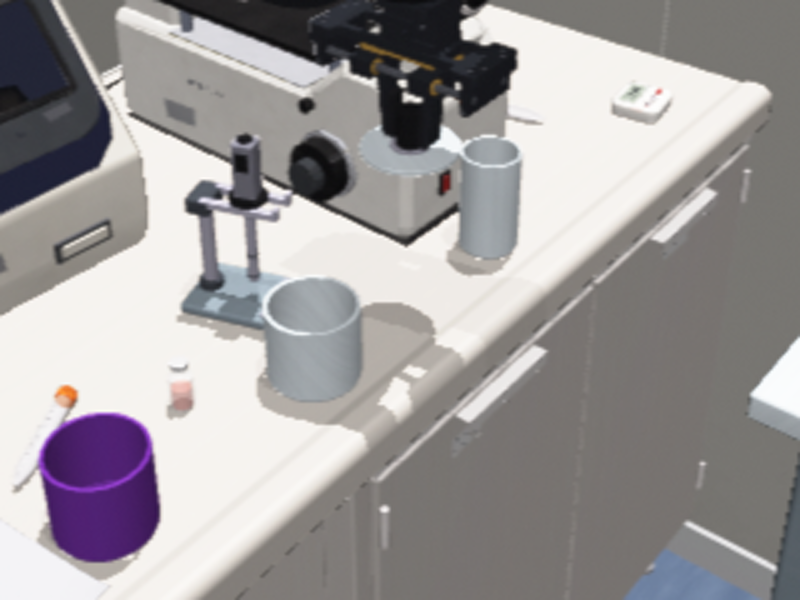

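The view shows the lid lifted clear (410,150), the jar open at (313,335), and the spot below the lid free. Lowering it.

```bash
python3 -m inch '[0,0,-0.02,0,0,0,220, 0,0,-0.035,0,0,0,220, 0,0,-0.035,0,0,0,220, 0,0,-0.035,0,0,0,220, 0,0,-0.025,0,0,0,220, 0,0,-0.01,0,0,0,220, 0,0,-0.005,0,0,0,220, 0,0,-0.002,0,0,0,220, 0,0,-0.002,0,0,0,220, 0,0,0,0,0,0,220]'
```

```text
t: 7.42
tcp_pos: [0.4754, 0.245, 0.0431]
tool_rot: [[-0.001, 1.0, 0.001], [1.0, 0.001, 0.0], [0.0, 0.001, -1.0]]
contact_force: [-0.6, 0.3, -1.8]
finger_gap: 0.31
```

```bash
python3 -m inch '[0,0,-0.001,0,0,0,220, 0,0,-0.001,0,0,0,220, 0,0,-0.001,0,0,0,220, 0,0,-0.001,0,0,0,220, 0,0,0,0,0,0,220]'
```

```text
t: 8.05
tcp_pos: [0.4753, 0.2449, 0.0397]
tool_rot: [[-0.001, 1.0, 0.001], [1.0, 0.001, 0.0], [0.0, 0.001, -1.0]]
contact_force: [-2.8, -1.5, 7.8]
finger_gap: 0.312
```

```bash
python3 -m inch '[0,0,0.001,0,0,0,120, 0,0,0,0,0,0,0, 0,0,0,0,0,0,0, 0,0,0,0,0,0,0, 0,0,0.02,0,0,0,0, 0,0,0.04,0,0,0,0, 0,0,0.05,0,0,0,0, 0,0,0.05,0,0,0,0, 0,0,0.05,0,0,0,0, 0,0,0.04,0,0,0,0]'
python3 -m inch '[0.005,0.01,0,0,0,0.17,0, 0.01,0.01,0,0,0,0.17,0, 0.01,0.01,0,0,0,0.17,0, 0.01,0.01,0,0,0,0.17,0, 0.01,0.01,0,0,0,0.17,0, 0.01,0.01,0,0,0,0.17,0, 0.01,0.01,0,0,0,0.17,0, 0.01,0.01,0,0,0,0.17,0, 0.01,0.01,0,0,0,0.17,0, 0.01,0.006,0,0,0,0.17,0]'
python3 -m inch '[0.01,0,0.02,0,0,0.17,0, 0.01,0,0.02,0,0,0.032,0, 0,0,0.02,0,0,0,0, 0,0,0,0,0,0,0]'
python3 - <<'E'
from h import *
P=cloud(snap('wrist','w2')); s=env.read_state(); print(s['joints'].round(3),s['tcp_pos'])
def sel(P,x0,x1,y0,y1,z0,z1):
    m=(P[...,0]>x0)&(P[...,0]<x1)&(P[...,1]>y0)&(P[...,1]<y1)&(P[...,2]>z0)&(P[...,2]<z1);return P[m]
for n,b in dict(top=(.55,.65,.30,.39,.18,.2),handle=(.55,.65,.30,.39,.14,.2),pr=(.53,.64,.30,.39,.114,.127),foot=(.5,.72,.27,.42,.008,.016)).items():
    q=sel(P,*b)
    if len(q)>5: r=cv2.minAreaRect(q[:,:2].astype(np.float32));print(n,len(q),np.round(r[0],4),np.round(r[1],4),r[2])
E
```

```text
t: 9.3
tcp_pos: [0.4751, 0.2449, 0.2919]
tool_rot: [[-0.001, 1.0, 0.001], [1.0, 0.001, 0.0], [0.0, 0.001, -1.0]]
contact_force: [0.0, 0.6, 0.0]
finger_gap: 0.999
t: 10.55
tcp_pos: [0.5705, 0.3413, 0.2894]
tool_rot: [[-0.991, -0.136, -0.001], [-0.136, 0.991, -0.0], [0.001, -0.0, -1.0]]
contact_force: [-0.1, -0.2, 0.5]
finger_gap: 1.004
t: 11.05
tcp_pos: [0.5905, 0.341, 0.3507]
tool_rot: [[-0.945, -0.326, 0.002], [-0.326, 0.945, 0.001], [-0.003, 0.0, -1.0]]
contact_force: [0.2, 0.2, 0.1]
finger_gap: 0.998
[ 0.351  0.606  0.655 -0.     1.881 -1.552] [0.59029155 0.34093698 0.34946123]
top 858 [0.5976 0.3399] [0.0242 0.025 ] 21.454727172851562
handle 1150 [0.5976 0.3397] [0.0243 0.0253] 22.35137367248535
pr 962 [0.6039 0.3421] [0.0893 0.038 ] 18.976144790649414
foot 2625 [0.5856 0.3447] [0.1499 0.1708] 89.83985900878906
```

View pics/w2.png

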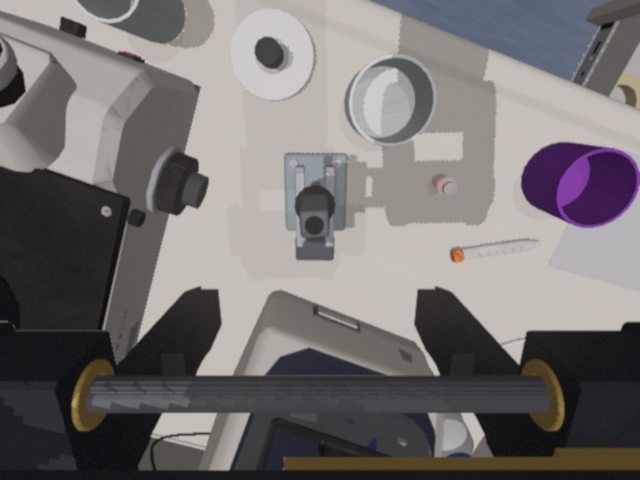

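The gripper is aligned with the stand. The lid lies flat at (270,55), and the probe handle is at (315,210) between the fingers. Quick check for tall neighbours before descending.

```bash
python3 - <<'E'
from h import *
P=np.concatenate([cloud(load(f)).reshape(-1,3) for f in('t1','s1')])
R=np.array([[.946,.326],[-.326,.946]])
q=P[(P[:,2]>.14)&(P[:,2]<.45)]; l=(q[:,:2]-[.5975,.34])@R.T
m=(abs(l[:,1])<.11)&(l[:,0]>-.09)&(l[:,0]<.2); l=np.c_[l[m],q[m][:,2]]
for a in np.arange(-.09,.2,.02):
    k=l[(l[:,0]>=a)&(l[:,0]<a+.02)]
    if len(k):print(a.round(2),len(k),k.min(0).round(3),k.max(0).round(3))
E
python3 -m inch '[0.007,-0.001,-0.02,0,0,0,0, 0,0,-0.03,0,0,0,0, 0,0,-0.03,0,0,0,0, 0,0,-0.02,0,0,0,0, 0,0,0,0,0,0,0]' 15
```

```text
-0.03 77 [-0.018 -0.011  0.14 ] [-0.01   0.016  0.196]
-0.01 299 [-0.01  -0.013  0.14 ] [0.01  0.019 0.203]
0.01 23 [ 0.01  -0.007  0.142] [0.013 0.015 0.192]
0.15 32 [ 0.159 -0.068  0.14 ] [ 0.17  -0.02   0.154]
0.17 426 [ 0.17  -0.078  0.14 ] [0.19  0.026 0.19 ]
0.19 359 [ 0.19  -0.083  0.14 ] [0.2   0.041 0.191]
t: 11.72
tcp_pos: [0.5964, 0.3396, 0.2472]
tool_rot: [[-0.945, -0.326, -0.005], [-0.326, 0.945, -0.002], [0.005, -0.0, -1.0]]
contact_force: [-0.3, -0.0, -0.4]
finger_gap: 0.998
```

Nothing tall within 0.15 m. Continuing down to z 0.162 and gripping.

```bash
python3 -m inch '[0,0,-0.02,0,0,0,0, 0,0,-0.02,0,0,0,0, 0,0,-0.02,0,0,0,0, 0,0,-0.015,0,0,0,0, 0,0,-0.01,0,0,0,0, 0,0,0,0,0,0,0, 0,0,0,0,0,0,0]' 15
python3 -m inch '[0,0,0,0,0,0,220, 0,0,0,0,0,0,220, 0,0,0,0,0,0,220, 0,0,0,0,0,0,220, 0,0,0,0,0,0,220, 0,0,0,0,0,0,220, 0,0,0,0,0,0,220, 0,0,0,0,0,0,220]' 20
```

```text
t: 12.6
tcp_pos: [0.5975, 0.34, 0.1656]
tool_rot: [[-0.945, -0.326, 0.001], [-0.326, 0.945, 0.0], [-0.001, 0.0, -1.0]]
contact_force: [-0.9, 1.1, 1.5]
finger_gap: 0.997
t: 13.6
tcp_pos: [0.5973, 0.3399, 0.1647]
tool_rot: [[-0.945, -0.326, 0.0], [-0.326, 0.945, -0.0], [0.0, -0.0, -1.0]]
contact_force: [-0.2, -0.3, -0.3]
finger_gap: 0.272
```

```bash
python3 -m inch '[0,0,0.004,0,0,0,220, 0,0,0.01,0,0,0,220, 0,0,0.016,0,0,0,220, 0,0,0.02,0,0,0,220, 0,0,0.02,0,0,0,220, 0,0,0.02,0,0,0,220, 0,0,0.02,0,0,0,220, 0,0,0.01,0,0,0,220, 0,0,0,0,0,0,220]'
python3 -m inch '[-0.01,0.003,0,0,0,0,220, -0.02,0.008,0,0,0,0,220, -0.025,0.01,0,0,0,0,220, -0.025,0.01,0,0,0,0,220, -0.02,0.008,0,0,0,0,220, -0.0165,0.004,0,0,0,0,220, 0,0,0,0,0,0,220, 0,0,0,0,0,0,220, 0,0,0,0,0,0,220]'
python3 - <<'E'
from h import *
print(env.read_state()['tcp_pos'])
for n,f in(('wrist','w3'),('scene','s4'),('top','t4')): snap(n,f)
def sel(P,x0,x1,y0,y1,z0,z1):
    m=(P[...,0]>x0)&(P[...,0]<x1)&(P[...,1]>y0)&(P[...,1]<y1)&(P[...,2]>z0)&(P[...,2]<z1);return P[m]
for f in('w3','s4','t4','w2','s3','t3'):
    P=cloud(load(f))
    for n,b in dict(jar=(.42,.54,.32,.45,.072,.085),shaft=(.45,.51,.35,.42,.145,.23)).items():
        q=sel(P,*b)
        if len(q)>5:(c,r)=cv2.minEnclosingCircle(q[:,:2].astype(np.float32));print(f,n,len(q),np.round(c,4),round(r,4),q[:,2].min().round(4),q[:,:2].mean(0).round(4))
a=load('w3')['frame'][...,::-1];b=load('s4')['frame'][...,::-1][190:410,210:370]
cv2.imwrite('pics/m4.png',np.hstack([cv2.resize(b,(436,600),interpolation=2),cv2.resize(a[0:480,180:460],(350,600),interpolation=2)]))
E
```

```text
t: 14.72
tcp_pos: [0.5973, 0.3399, 0.2856]
tool_rot: [[-0.945, -0.326, 0.001], [-0.326, 0.945, 0.0], [-0.002, -0.0, -1.0]]
contact_force: [0.3, 0.0, -2.0]
finger_gap: 0.273
t: 15.85
tcp_pos: [0.4814, 0.3826, 0.2845]
tool_rot: [[-0.946, -0.325, -0.0], [-0.325, 0.946, -0.0], [0.0, -0.0, -1.0]]
contact_force: [-0.6, -0.3, -1.1]
finger_gap: 0.272
[0.48139586 0.382566   0.28445049]
w3 jar 1359 [0.4812 0.3838] 0.045 0.072 [0.4786 0.383 ]
w3 shaft 494 [0.4817 0.3821] 0.0065 0.1517 [0.4777 0.3809]
s4 jar 319 [0.4806 0.3868] 0.0479 0.0721 [0.4791 0.3885]
s4 shaft 170 [0.4811 0.3875] 0.0075 0.1514 [0.4802 0.3878]
t4 jar 26 [0.4631 0.4169] 0.0252 0.0721 [0.4616 0.4191]
w2 jar 1303 [0.4814 0.3839] 0.0451 0.072 [0.4784 0.3859]
s3 jar 328 [0.4806 0.3854] 0.0482 0.072 [0.4808 0.3877]
t3 jar 85 [0.4848 0.3847] 0.0458 0.0721 [0.5042 0.3907]
```

View pics/m4.png

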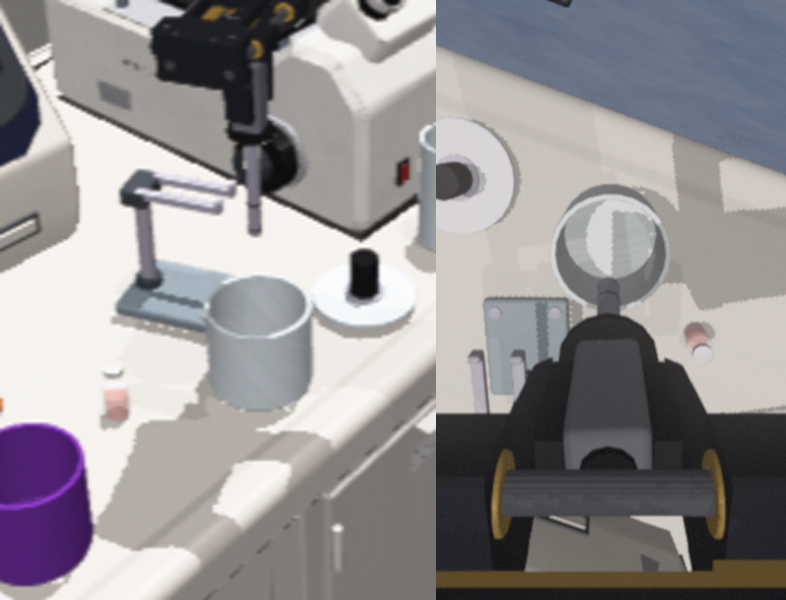

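The probe hangs vertically over the jar centre, with shaft and jar axes within 2 mm in both views. The lid lies flat. Dipping now to a tip height of about 0.043 m and holding.

```bash
python3 -m inch '[0,0,-0.01,0,0,0,220, 0,0.001,-0.018,0,0,0,220, 0,0,-0.018,0,0,0,220, 0,0,-0.018,0,0,0,220, 0,0,-0.018,0,0,0,220, 0,0,-0.014,0,0,0,220, 0,0,-0.0085,0,0,0,220, 0,0,-0.002,0,0,0,220, 0,0,0,0,0,0,220, 0,0,0,0,0,0,220]'
python3 -m inch '[0,0,0,0,0,0,220, 0,0,0,0,0,0,220, 0,0,0,0,0,0,220, 0,0,0,0,0,0,220, 0,0,0,0,0,0,220, 0,0,0,0,0,0,220, 0,0,0,0,0,0,220, 0,0,0,0,0,0,220, 0,0,0,0,0,0,220, 0,0,0,0,0,0,220]'
python3 - <<'E'
from h import *
snap('scene','s5'); c=load('s5')['frame'][...,::-1][190:410,210:370]
cv2.imwrite('pics/m5.png',cv2.resize(c,(436,600),interpolation=2))
E
```

```text
t: 17.25
tcp_pos: [0.4809, 0.384, 0.1788]
tool_rot: [[-0.945, -0.326, 0.001], [-0.326, 0.945, 0.0], [-0.001, 0.0, -1.0]]
contact_force: [0.5, -0.7, -1.1]
finger_gap: 0.275
t: 18.5
tcp_pos: [0.4808, 0.3839, 0.1782]
tool_rot: [[-0.945, -0.326, 0.0], [-0.326, 0.945, 0.0], [-0.0, 0.0, -1.0]]
contact_force: [-0.3, 0.3, -1.0]
finger_gap: 0.275
```

Held 1.25 s with no contact force. Raising and returning above the seat.

```bash
python3 -m inch '[0,0,0.008,0,0,0,220, 0,0,0.018,0,0,0,220, 0,0,0.02,0,0,0,220, 0,0,0.02,0,0,0,220, 0,0,0.02,0,0,0,220, 0,0,0.015,0,0,0,220, 0,0,0.0055,0,0,0,220, 0,0,0,0,0,0,220, 0,0,0,0,0,0,220]'
python3 -m inch '[0.01,-0.004,0,0,0,0,220, 0.02,-0.008,0,0,0,0,220, 0.025,-0.01,0,0,0,0,220, 0.025,-0.01,0,0,0,0,220, 0.02,-0.008,0,0,0,0,220, 0.0165,-0.004,0,0,0,0,220, 0,0,0,0,0,0,220, 0,0,0,0,0,0,220, 0,0,0,0,0,0,220]'
python3 - <<'E'
from h import *
snap('wrist','w6');snap('scene','s6')
print(env.read_state()['tcp_pos'])
def sel(P,x0,x1,y0,y1,z0,z1):
    m=(P[...,0]>x0)&(P[...,0]<x1)&(P[...,1]>y0)&(P[...,1]<y1)&(P[...,2]>z0)&(P[...,2]<z1);return P[m]
for f in('w6','s6'):
    P=cloud(load(f))
    q=sel(P,.53,.64,.30,.39,.114,.127);r=cv2.minAreaRect(q[:,:2].astype(np.float32));print(f,'pr',np.round(r[0],4),np.round(r[1],4),r[2])
    q=sel(P,.56,.63,.31,.38,.14,.23);(c,r)=cv2.minEnclosingCircle(q[:,:2].astype(np.float32));print('shaft',np.round(c,4),r,q[:,2].min())
E
```

```text
t: 19.68
tcp_pos: [0.4806, 0.3838, 0.284]
tool_rot: [[-0.945, -0.326, -0.001], [-0.326, 0.945, -0.001], [0.001, -0.0, -1.0]]
contact_force: [-0.8, -0.0, -1.2]
finger_gap: 0.276
t: 20.8
tcp_pos: [0.5969, 0.3401, 0.285]
tool_rot: [[-0.945, -0.327, 0.0], [-0.327, 0.945, 0.0], [-0.0, 0.0, -1.0]]
contact_force: [0.3, -0.2, -1.0]
finger_gap: 0.275
[0.59686739 0.34015924 0.28504706]
w6 pr [0.5957 0.3392] [0.0716 0.038 ] 18.764474868774414
shaft [0.5973 0.3397] 0.006454420741647482 0.1518388478574327
s6 pr [0.6031 0.3454] [0.0887 0.0449] 17.833253860473633
shaft [0.5963 0.3449] 0.008071103133261204 0.15151412637716175
```

```bash
python3 -m inch '[0,0,-0.01,0,0,0,220, 0,0,-0.016,0,0,0,220, 0,0,-0.018,0,0,0,220, 0,0,-0.018,0,0,0,220, 0,0,-0.018,0,0,0,220, 0,0,-0.018,0,0,0,220, 0,0,-0.012,0,0,0,220, 0,0,-0.005,0,0,0,220, 0,0,-0.002,0,0,0,220, 0,0,0,0,0,0,220]'
```

```text
t: 22.15
tcp_pos: [0.5974, 0.34, 0.1682]
tool_rot: [[-0.945, -0.326, 0.001], [-0.326, 0.945, 0.0], [-0.001, -0.0, -1.0]]
contact_force: [0.6, -0.9, -1.6]
finger_gap: 0.269
```

```bash
python3 -m inch '[0,0,-0.001,0,0,0,220, 0,0,-0.001,0,0,0,220, 0,0,-0.001,0,0,0,220, 0,0,0,0,0,0,220]'
```

```text
t: 22.65
tcp_pos: [0.5973, 0.3399, 0.1648]
tool_rot: [[-0.945, -0.326, 0.0], [-0.326, 0.945, 0.0], [-0.0, -0.0, -1.0]]
contact_force: [0.0, -0.4, -0.8]
finger_gap: 0.27
```

```bash
python3 -m inch '[0,0,-0.0007,0,0,0,220, 0,0,-0.0005,0,0,0,220, 0,0,0,0,0,0,220]'
```

```text
t: 23.02
tcp_pos: [0.5973, 0.3399, 0.1647]
tool_rot: [[-0.945, -0.326, 0.001], [-0.326, 0.945, 0.0], [-0.001, -0.0, -1.0]]
contact_force: [-2.5, -1.0, 6.7]
finger_gap: 0.27
```

Seated (contact +6.7 N). Releasing gently and rising.

```bash
python3 -m inch '[0,0,0.001,0,0,0,160, 0,0,0,0,0,0,120, 0,0,0,0,0,0,60, 0,0,0,0,0,0,0, 0,0,0,0,0,0,0, 0,0,0,0,0,0,0, 0,0,0.01,0,0,0,0, 0,0,0.03,0,0,0,0, 0,0,0.04,0,0,0,0, 0,0,0.05,0,0,0,0]'
python3 -m inch '[0,0,0.055,0,0,0,0, 0,0,0,0,0,0,0, -0.007,0.001,0,0,0,0,0, 0,0,0,0,0,0,0]'
python3 - <<'E'
from h import *
snap('wrist','w7');snap('scene','s7')
def sel(P,x0,x1,y0,y1,z0,z1):
    m=(P[...,0]>x0)&(P[...,0]<x1)&(P[...,1]>y0)&(P[...,1]<y1)&(P[...,2]>z0)&(P[...,2]<z1);return P[m]
for f in('w2','w7','s7'):
    P=cloud(load(f))
    for n,b in dict(top=(.55,.65,.30,.39,.18,.2),jar=(.42,.54,.32,.45,.072,.085),lidknob=(.43,.52,.19,.29,.045,.06),liddisc=(.41,.54,.18,.3,.008,.02)).items():
        q=sel(P,*b)
        if len(q)>5:(c,r)=cv2.minEnclosingCircle(q[:,:2].astype(np.float32));print(f,n,len(q),np.round(c,4),round(r,4),q[:,2].mean().round(4))
a=load('w7')['frame'][...,::-1][:,160:480];b=load('s7')['frame'][...,::-1][190:410,230:370]
cv2.imwrite('pics/m7.png',np.hstack([cv2.resize(b,(382,600),interpolation=2),cv2.resize(a,(400,600),interpolation=2)]))
E
```

```text
t: 24.28
tcp_pos: [0.5969, 0.3398, 0.296]
tool_rot: [[-0.945, -0.326, -0.001], [-0.326, 0.945, -0.0], [0.001, -0.0, -1.0]]
contact_force: [0.8, -0.3, 0.8]
finger_gap: 1.003
t: 24.78
tcp_pos: [0.5895, 0.341, 0.3484]
tool_rot: [[-0.945, -0.327, -0.003], [-0.327, 0.945, -0.001], [0.003, 0.0, -1.0]]
contact_force: [0.1, 0.9, -0.1]
finger_gap: 1.004
w2 top 858 [0.597  0.3401] 0.0155 0.1897
w2 jar 1303 [0.4814 0.3839] 0.0451 0.0779
w2 lidknob 614 [0.476  0.2459] 0.014 0.0523
w2 liddisc 5331 [0.4759 0.2456] 0.0481 0.0126
w7 top 866 [0.5976 0.3395] 0.0156 0.1897
w7 jar 1292 [0.4814 0.3838] 0.045 0.0779
w7 lidknob 621 [0.4758 0.2454] 0.0142 0.0523
w7 liddisc 5330 [0.4758 0.2456] 0.0481 0.0126
s7 top 101 [0.5972 0.3435] 0.0157 0.1886
s7 jar 318 [0.4821 0.387 ] 0.0471 0.0774
s7 lidknob 85 [0.4736 0.2487] 0.0151 0.0524
s7 liddisc 614 [0.468  0.2467] 0.057 0.014
```

View pics/m7.png

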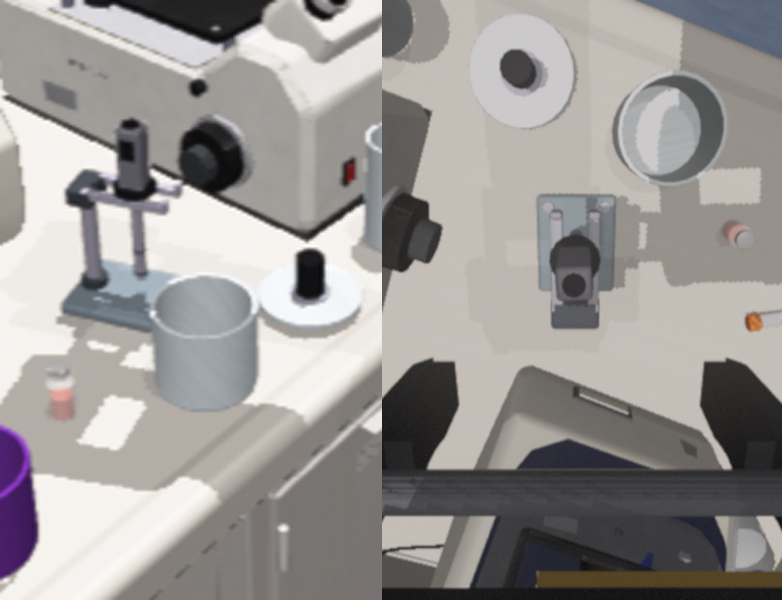

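The probe hangs upright in the fork with its collar on the prongs and its top at the same 0.190 m as at the start. The jar is in place and the lid is flat at (0.4755, 0.245). Fetching the lid.

```bash
python3 -m inch '[-0.01,-0.01,0,0,0,-0.17,0, -0.01,-0.01,0,0,0,-0.17,0, -0.01,-0.01,0,0,0,-0.17,0, -0.01,-0.01,0,0,0,-0.17,0, -0.01,-0.01,0,0,0,-0.17,0, -0.01,-0.01,0,0,0,-0.17,0, -0.01,-0.01,0,0,0,-0.17,0, -0.01,-0.01,0,0,0,-0.17,0, -0.01,-0.01,0,0,0,-0.17,0, -0.01,-0.006,0,0,0,-0.17,0]'
python3 -m inch '[-0.01,0,0,0,0,-0.17,0, -0.005,0,-0.02,0,0,-0.032,0, 0,0,-0.04,0,0,0,0, 0,0,-0.05,0,0,0,0, 0,0,-0.05,0,0,0,0, 0,0,-0.05,0,0,0,0, 0,0,-0.05,0,0,0,0, 0,0,-0.03,0,0,0,0, 0,0,0,0,0,0,0, 0,0,0,0,0,0,0]' 20
```

```text
t: 26.12
tcp_pos: [0.4899, 0.2444, 0.3491]
tool_rot: [[-0.196, 0.981, -0.001], [0.981, 0.196, -0.0], [-0.0, -0.001, -1.0]]
contact_force: [-0.0, 0.4, 1.4]
finger_gap: 1.002
t: 27.38
tcp_pos: [0.4758, 0.2451, 0.0606]
tool_rot: [[-0.001, 1.0, 0.002], [1.0, 0.001, 0.0], [0.0, 0.002, -1.0]]
contact_force: [-0.2, -0.1, -0.3]
finger_gap: 1.002
```

```bash
python3 -m inch '[0,0,-0.01,0,0,0,0, 0,0,-0.009,0,0,0,0, 0,0,0,0,0,0,0, 0,0,0,0,0,0,220, 0,0,0,0,0,0,220, 0,0,0,0,0,0,220, 0,0,0,0,0,0,220, 0,0,0,0,0,0,220, 0,0,0,0,0,0,220, 0,0,0,0,0,0,220]' 20
```

```text
t: 28.62
tcp_pos: [0.4753, 0.2449, 0.0406]
tool_rot: [[-0.001, 1.0, 0.0], [1.0, 0.001, 0.0], [0.0, 0.0, -1.0]]
contact_force: [-0.3, -0.3, 0.2]
finger_gap: 0.309
```

Gripped. Lift 0.171, turn back +1.232, shift (+0.006, +0.1385) to the jar.

```bash
python3 -m inch '[0,0,0.006,0,0,0,220, 0,0,0.02,0,0,0,220, 0,0,0.035,0,0,0,220, 0,0,0.035,0,0,0,220, 0,0,0.035,0,0,0,220, 0,0,0.03,0,0,0,220, 0,0,0.01,0,0,0.1,220, 0,0,0,0,0,0.15,220, 0,0,0,0,0,0.15,220, 0,0,0,0,0,0.15,220]'
python3 -m inch '[0,0,0,0,0,0.15,220, 0,0.01,0,0,0,0.15,220, 0.001,0.02,0,0,0,0.15,220, 0.001,0.025,0,0,0,0.15,220, 0.001,0.025,0,0,0,0.082,220, 0.001,0.025,0,0,0,0,220, 0.001,0.02,0,0,0,0,220, 0.001,0.0135,0,0,0,0,220, 0,0,0,0,0,0,220, 0,0,0,0,0,0,220]'
python3 - <<'E'
from h import *
P=cloud(snap('wrist','w8'));print(env.read_state()['tcp_pos'])
q=P[(abs(P[...,0]-.48)<.06)&(abs(P[...,1]-.38)<.065)&(P[...,2]>.17)&(P[...,2]<.2)]
if len(q):
    print(cv2.minEnclosingCircle(q[:,:2].astype(np.float32)),len(q)); A=np.c_[q[:,:2],np.ones(len(q))];k=abs(q[:,2]-np.median(q[:,2]))<.006;print(np.linalg.lstsq(A[k],q[k][:,2],rcond=None)[0],np.median(q[:,2]))
E
```

```text
t: 29.88
tcp_pos: [0.475, 0.2449, 0.2118]
tool_rot: [[-0.528, 0.849, -0.0], [0.849, 0.528, -0.0], [0.0, -0.0, -1.0]]
contact_force: [-0.7, -0.6, -0.7]
finger_gap: 0.313
t: 31.12
tcp_pos: [0.4813, 0.3828, 0.2116]
tool_rot: [[-0.943, 0.332, -0.0], [0.332, 0.943, -0.0], [0.0, -0.0, -1.0]]
contact_force: [-0.6, 0.3, -1.2]
finger_gap: 0.31
[0.48131228 0.3827601  0.21162532]
((0.4809305965900421, 0.3828955292701721), 0.04807136207818985) 18003
[ 0.00820639 -0.00208177  0.18075108] 0.18372392733935408
```

The lid is level and within 1 mm of the jar axis. Lowering it.

```bash
python3 -m inch '[0,0.0007,-0.015,0,0,0,220, 0,0,-0.025,0,0,0,220, 0,0,-0.025,0,0,0,220, 0,0,-0.012,0,0,0,220, 0,0,-0.008,0,0,0,220, 0,0,-0.005,0,0,0,220, 0,0,-0.004,0,0,0,220, 0,0,-0.003,0,0,0,220, 0,0,-0.001,0,0,0,220, 0,0,0,0,0,0,220]'
```

```text
t: 32.42
tcp_pos: [0.4813, 0.3842, 0.1137]
tool_rot: [[-0.944, 0.331, 0.0], [0.331, 0.944, 0.0], [-0.0, 0.0, -1.0]]
contact_force: [-1.3, -0.3, -1.6]
finger_gap: 0.313
```

```bash
python3 -m inch '[0,0,-0.0007,0,0,0,220, 0,0,-0.0005,0,0,0,220, 0,0,0,0,0,0,220]'
```

```text
t: 32.8
tcp_pos: [0.4813, 0.3841, 0.1126]
tool_rot: [[-0.943, 0.331, 0.0], [0.331, 0.943, 0.0], [-0.0, 0.0, -1.0]]
contact_force: [-0.5, -0.3, 1.6]
finger_gap: 0.308
```

Contact at the expected seated height. Releasing and backing off.

```bash
python3 -m inch '[0,0,0,0,0,0,160, 0,0,0,0,0,0,100, 0,0,0,0,0,0,0, 0,0,0,0,0,0,0, 0,0,0,0,0,0,0, 0,0,0.01,0,0,0,0, 0,0,0.03,0,0,0,0, 0,0,0.04,0,0,0,0, 0,0,0.05,0,0,0,0, 0,0,0.05,0,0,0,0]'
python3 -m inch '[0,0,0,0,0,0,0, 0,0,0,0,0,0,0]'
python3 - <<'E'
from h import *
P=cloud(snap('wrist','w9'));snap('scene','s9');T=cloud(snap('top','t9'));print(env.read_state()['t'])
q=P[(abs(P[...,0]-.48)<.06)&(abs(P[...,1]-.38)<.06)&(P[...,2]>.075)&(P[...,2]<.095)]
print(cv2.minEnclosingCircle(q[:,:2].astype(np.float32)),np.median(q[:,2]));A=np.c_[q[:,:2],np.ones(len(q))];print(np.linalg.lstsq(A,q[:,2],rcond=None)[0])
for n,(u,v) in dict(timer=(451,302),vial=(221,263),can=(337,280)).items(): print(n,T[v,u].round(3))
a=load('w9')['frame'][...,::-1][:,160:480];b=load('s9')['frame'][...,::-1][190:410,230:370]
cv2.imwrite('pics/m9.png',np.hstack([cv2.resize(b,(382,600),interpolation=2),cv2.resize(a,(400,600),interpolation=2)]))
E
```

```text
t: 34.05
tcp_pos: [0.481, 0.384, 0.2948]
tool_rot: [[-0.943, 0.331, 0.001], [0.331, 0.943, 0.0], [-0.0, 0.001, -1.0]]
contact_force: [0.4, 1.1, -0.1]
finger_gap: 1.0
t: 34.3
tcp_pos: [0.4809, 0.3839, 0.2918]
tool_rot: [[-0.943, 0.331, -0.001], [0.331, 0.943, -0.001], [0.001, -0.001, -1.0]]
contact_force: [0.4, -0.8, -0.9]
finger_gap: 0.999
34.45
((0.48115289211273193, 0.38418981432914734), 0.04796325042843819) 0.08465795638996615
[0.00018795 0.00134937 0.08412684]
timer [ 0.502 -0.255  0.02 ]
vial [0.539 0.489 0.048]
can [0.505 0.111 0.083]
```

View pics/m9.png

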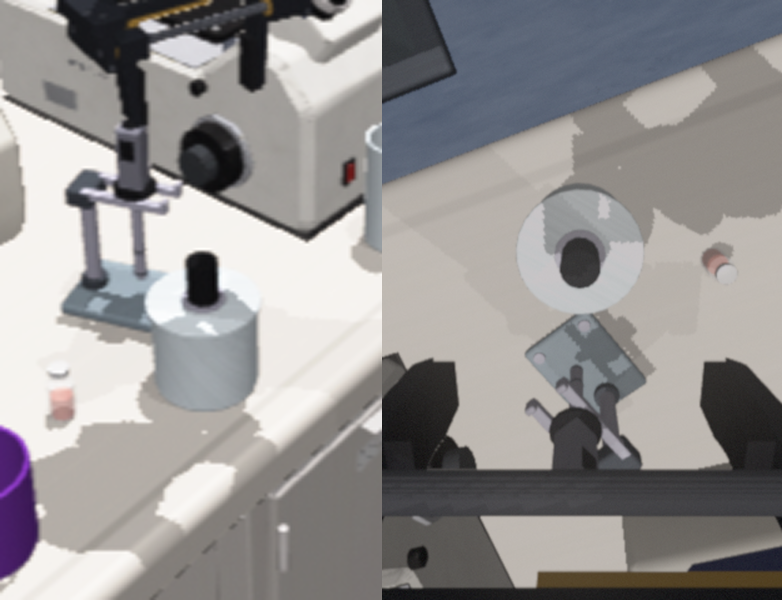

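The lid sits flat at 0.0847 m, the same height as at the start, with no tilt. The probe hangs upright, the bystanders haven't moved, and the gripper is clear.

```bash
python3 -c "
from rig import env
env.close_job()"
```

```text
the job is handed in; nothing more can be done
```

The spot-check is done and handed in at about 34 s of the 72 s allowed, with every step carried out in the order asked.

- **Lid off:** I set it flat on the free worktop between the jar and the canister.
- **Dip:** The probe tip went to about 43 mm above the worktop, roughly half the jar's depth, and held there 1.25 s. The force reading showed no contact.
- **Probe back:** It hangs upright in the fork with the collar on the prongs. Its top is at 0.190 m, the same as before I took it.
- **Lid back on:** Its top face is at 0.0847 m against 0.0846 m at the start, with no measurable tilt and within 1 mm of the jar axis.
- **Everything else:** The jar had not moved measurably when last measured, just before the lid went back on. The canister, timer and vial read the same as at the start, apart from the top camera's depth noise of up to about 5 mm. The gripper was clear of everything when I handed in.

No check failed. The scene camera read y about 3–4 mm higher than the wrist camera throughout, so I used the wrist camera's values, which agreed with the contacts.

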